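# Dock the loaded carrier board on the weigh cell and log the reading

### The job

With the fingertips, push the carrier board along its rails, the check weight riding on it, until you feel it drop into the locating notches; then press the large round key on the terminal fully down to log the weighing, let it spring back, and move clear. Only push and press: do not lift the board, do not touch the check weight, which must stay standing, and leave the other things on the bench where they are.

Things in the scene. Friction and masses are not known exactly. Their poses are not given: they have to be found in the camera images.
- track: Fixed docking track, 390 x 197 x 42 mm. Origin: centre of its underside on the bench; x runs along the rails the way the board must be pushed (to the end with grey cheeks and a cross bar; the other end is open). Steel runners, tops at z = 24 mm, with notches 20 mm long and 8 mm deep. Side guides, inner faces at y = +-79, tops at z = 42 mm, keep the board straight with 2 mm play.
- home (a point): Where the board's origin comes to rest when it has dropped home: track x = 80, y = 0, z = 16 mm (the board may stand 3 mm before or past it). The inner runners (y = +-40 mm) are notched at track x = 130, the outer ones (y = +-64 mm) at x = 30 mm, so all four feet drop together only here; the notch walls then stop the board.
- board: Loose aluminium carrier board, 0.28 to 0.56 kg, 150 (x) x 154 mm, axes parallel to the track's. Origin: centre, level with the undersides of its four feet (14 x 14 x 10 mm, front pair x = 50, y = +-40, rear pair x = -50, y = +-64). Plate z = 10 to 20 mm. It rides at track z = 24, starts at track x = -130 to -70 and drops 8 mm at home. Pushing it takes about 2 to 6 N.
- lip (a point): Point on the rear (-x) face of the board's upright rear lip, where to push: board x = -75, y = 0, z = 36 mm. The lip is 8 mm thick, 120 mm wide (y), and its top edge is 10 mm above this point.
- weight: Steel check weight, 0.5 kg, a knobbed cylinder of 38 mm diameter and 59 mm height standing loose on the board, ahead of the lip. Origin: centre of its underside.
- terminal: Fixed white weighing terminal, 140 (x) x 180 (y) mm, 45 mm high, with a raised display along its +x side, top at 63 mm. Origin: centre of its underside on the bench. The large round key is at x = -28, y = 50 mm; the three small discs beside it do nothing.
- key_top (a point): Centre of the top face of the large round grey key, 32 mm in diameter, facing up; the key travels 6 mm downwards.
- key (a joint): Travel of the large round key: 0 = up, 0.006 = fully down (m). A spring returns it; fully down takes 5 N.
- small_weight: Bystander: smaller knobbed steel weight, 29 mm diameter, 44 mm high, on the bench beside the track. Origin: centre of underside.
- jar: Bystander: white plastic jar, 60 mm diameter, 85 mm high, beside the track. Origin: centre of underside.
- brush: Bystander: small brush lying beside the track.
- dish: Bystander: steel weighing dish, 70 mm diameter, 25 mm high. Origin: centre of underside.
- mug: Bystander: white mug, 80 mm diameter, 90 mm high. Origin: centre of underside.
- tin: Bystander: dark metal tin, 70 x 100 x 35 mm. Origin: centre of underside.
Not all that is in view belongs to the job. What is shaped like the board but purple is not meant.

How it is judged (in metres and radians):
On the way, in this order (a step that is already met when the one before it is completed fails the run):
1. the board has dropped into its notches with the check weight standing on it (z of board in the frame of track between 0.012 and 0.019 m and x of board in the frame of track between 0.073 and 0.087 m and y of board in the frame of track between -0.006 and 0.006 m and angle between board's own z axis and vertical below 0.04 rad and angle between the x axis of board and the x axis of track, either way round below 0.05 rad and angle between weight's own z axis and vertical below 0.15 rad and z of weight in the frame of board between 0.015 and 0.025 m), for 0.2 s.
2. the large round key is pressed down (value of joint key above 0.005 m and z of board in the frame of track between 0.012 and 0.019 m and x of board in the frame of track between 0.073 and 0.087 m and y of board in the frame of track between -0.006 and 0.006 m and angle between board's own z axis and vertical below 0.04 rad and angle between the x axis of board and the x axis of track, either way round below 0.05 rad), for 0.05 s.
At the end, for the whole second after the job is handed in: The board sits level in its notches (origin 12 to 19 mm above the track's underside, within 7 mm of track x = 80 mm), the check weight stands upright on it, both at rest, and the key is up again (under 1.5 mm) after having been pressed at least 5 mm (all of step 1 and value of joint key below 0.0015 m and linear speed of each of board, weight below 0.01 m/s); the robot touches nothing.
It fails at once if the board is lifted or tipped up (z of board in the frame of track above 0.034 m or angle between board's own z axis and vertical above 0.2 rad).
It fails at once if the check weight is touched (contact force between any of the fingers, the arm and weight above 0.5 N).
It fails at once if the check weight tips or leaves the board (angle between weight's own z axis and vertical above 0.5 rad or z of weight in the frame of board above 0.04 m).
It fails at once if the key is pressed before the board has dropped home (value of joint key above 0.003 m and z of board in the frame of track above 0.02 m).
It fails at once if a bystander is moved (distance of any of small_weight, jar, brush, dish, mug, tin from where it was at the start of the episode above 0.03 m).
It also fails if it takes over 53 s, if anything falls off the work surface, if the arm or the gripper's body presses on something with over 40 N, if the wrist force passes 120 N, or if a joint passes its speed limit or range.

### The arm

A 6-joint arm with a two-finger parallel gripper is mounted at the origin on the work surface. World frame = base frame: x ahead of the robot, y to its left, z up, the work surface at z = 0. Lengths are in m, angles in degrees, forces in N, time in s.
With the tool pointing down it reaches from about 0.25 to 0.725 m from the base axis. Payload 9.7 kg.
Tool frame: the origin (TCP) lies at the very end of the fingers, on their centre line; the grasp point (between the pads) lies 19 mm behind it (bot.grip_point_offset is the z of the grasp point in the tool frame, in m); z points along the fingers, x is the direction in which the jaws open and shut, and the axes are right-handed (so a half turn about z gives the same grasp; the last joint's range is limited). The gripper opens to 85 mm and grips with 20 to 120 N. Pads are 22 mm wide; open, the fingers measure 114 mm over their backs; the gripper's body (76 mm by 85 mm) begins 54 mm behind the grasp point. The pads swing forward as they close: fully open they stand 13 mm farther back than shut.
Start: joints at [76.547, 4.979, 10.078, 95.1, 0, 90], TCP at [0.128, 0.535, 0.231] pointing down, gripper open.
Joint ranges: [-179.16, 179.16], [-48.56, 103.87], [-65.8, 70.77], [-126.05, 130.52], [-82.76, 87.17], [-180, 180]. Speed limits (degrees/s): [127.2, 127.2, 147.25, 180, 180, 180].

### API

Orientations are given as [roll, pitch, yaw] about the fixed x, y, z axes, in that order (R = Rz(yaw) Ry(pitch) Rx(roll)).
In Python, from workcell import get_obs, viewer, job_done, bot gives the robot as it stands.
- The arm moves only by the shell command python3 -m handwheel 'ROWS' [FORCE]. ROWS is JSON, a list of rows, each a list of 5 numbers: the closure, from 0 (fully open) to 1 (shut), then the shift along the world's x, y, z in m, then the turn about the world's z in degrees. A call has 1 to 5 rows; each row is the pose to reach, as a shift and turn from the pose measured when the call began; what a row does not reach only later rows make up. A row lasts 1/10 s, in which the tool goes at most 50 mm and 8.59 degrees, less where a joint would pass 70% of its speed; a pose out of reach is approached as far as the arm can. A call with a gripper value outside its range is refused whole. The fingers move at their own pace and stop on an object; FORCE is the grip in N (left out, the last holds). Time passes only in rows, so rows that repeat a pose let the fingers close. It gives the time, the measured TCP pose, the force and the opening at its end, in the units of the state.
- get_obs(): the state, without advancing time (a new reading comes with each control period).
- viewer.camera(name): name is "scene" or "top" or "wrist"; returns a dict with "color" (480x640x3 uint8, blue, green, red), "K" (3x3 intrinsics, pixels), "origin" and "orientation" of the camera in the world. Camera axes: x right, y down, z forward; pixel columns grow to the right and rows downward; lengths in m; the calibration is good to about 2 mm. A picture is of the moment at which its call begins. There is no depth.
- job_done(): hands the job in, once; it reports no verdict.
The state is a dict: "time": time; "q": joint angles; "qd": joint speeds; "joint_efforts": joint torques, N m; "ee_pos": TCP position; "tcp_rot": TCP orientation; "wrist_force": force on the tool from outside, world axes, zero at the start; "torque": the same for the moment, N m; "opening": finger opening in m.
Only numpy, scipy, OpenCV 4.12 (cv2) and the standard library are available. Lean on these libraries where they do the work, as an engineer would, in place of code of your own. Each camera call takes 0.05 s, during which the arm holds its last target.

## Working session

There is one attempt and no reset: what is moved stays moved. The work goes in short steps, Python scripts to look and compute and a shell command to move; the robot and the scene stay as the last step left them, time stands still between calls to the robot, and variables do not carry over. Pictures are saved under pics/ and viewed, and the job is handed in when it is done.

```bash
mkdir -p pics; ls; python3 - <<'E'
from workcell import get_obs, viewer, bot
import cv2
o=get_obs(); print(o)
for n in ("scene","top"):
    c=viewer.camera(n); cv2.imwrite(f"pics/{n}0.png",c["color"]); print(n,c["K"],c["origin"],c["orientation"])
E
```

```text
pics
{'time': 0.0, 'q': array([7.65470454e+01, 5.01107682e+00, 1.00351984e+01, 9.50999717e+01,
       2.45716263e-04, 8.99978662e+01]), 'qd': array([-0.02668922, -0.09354696,  0.00793159, -0.0437783 ,  0.0009509 ,
       -0.09058715]), 'joint_efforts': array([-8.60279906e-04, -5.20385957e+01,  4.64806831e+01,  1.63493404e-02,
       -1.15898447e-04, -3.34288224e-06]), 'ee_pos': array([0.12790154, 0.53468722, 0.23058996]), 'tcp_rot': array([-1.79999751e+02,  7.58501120e-02,  7.65491792e+01]), 'wrist_force': array([ 0.16824338, -0.04056148, -0.37314096]), 'torque': array([-0.02942619,  0.01049891, -0.00139788]), 'opening': 0.08541181366239903}
scene [[591.5791509    0.         317.55734068]
 [  0.         591.5791509  238.32278415]
 [  0.           0.           1.        ]] [ 1.15335745 -0.66280278  0.88874721] [-130.41701727    0.15434479   45.08479076]
top [[553.65724581   0.         326.62581579]
 [  0.         553.65724581 233.79331455]
 [  0.           0.           1.        ]] [0.254623   0.01609062 1.36070405] [-1.69806279e+02 -2.59445106e-03 -9.11664328e+01]
```

View pics/scene0.png

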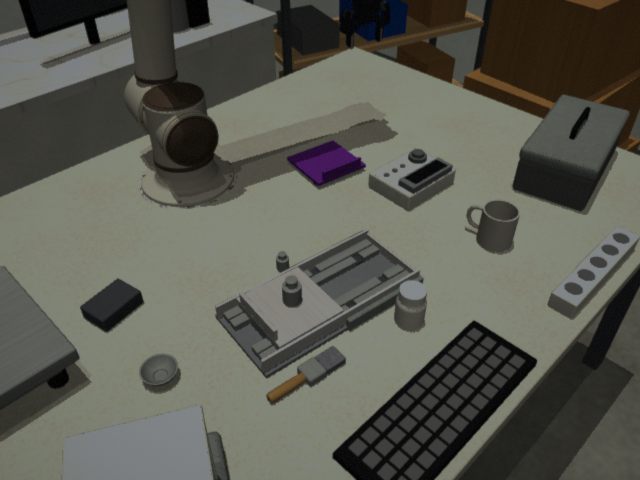

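View pics/top0.png

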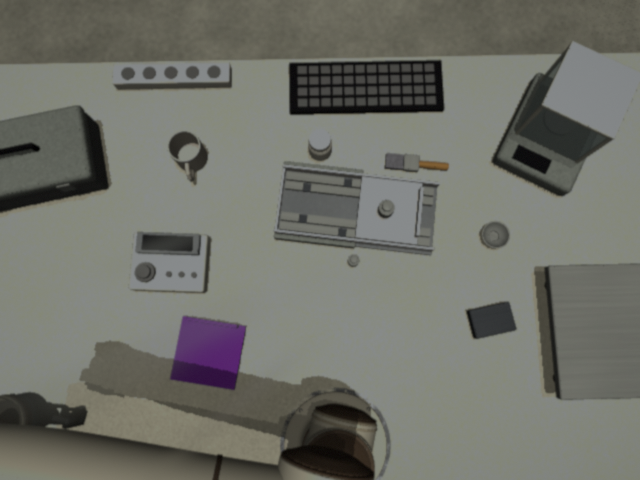

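Candidates for the board: a light aluminium board on the track (top view about (388,208), scene about (290,305)) and a purple board-like decoy (top (208,353), scene (327,162)). I choose the aluminium one. Key candidates: the large round key at top (145,271), and small discs at (168,274), (181,274) and (194,274). I'll check both in close crops.

```bash
python3 - <<'E'
import cv2
a=cv2.imread("pics/top0.png")
cv2.imwrite("pics/crop_track.png",cv2.resize(a[150:270,265:465],None,fx=4,fy=4,interpolation=cv2.INTER_CUBIC))
cv2.imwrite("pics/crop_term.png",cv2.resize(a[220:300,120:220],None,fx=6,fy=6,interpolation=cv2.INTER_CUBIC))
E
```

```text
(no output)
```

View pics/crop_track.png

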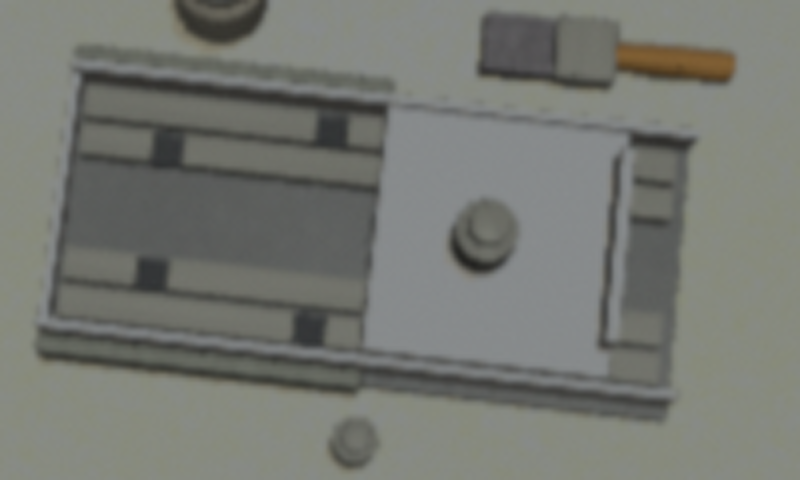

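View pics/crop_term.png

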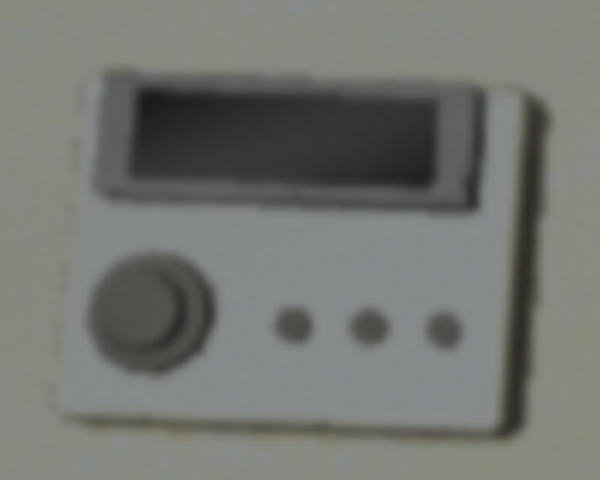

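```bash
cat > h.py <<'E'
import numpy as np, cv2
from scipy.spatial.transform import Rotation as R
CAL={}
CAL['scene']=(np.array([[591.579,0,317.557],[0,591.579,238.323],[0,0,1]]),np.array([1.15335745,-0.66280278,0.88874721]),[-130.41701727,0.15434479,45.08479076])
CAL['top']=(np.array([[553.657,0,326.626],[0,553.657,233.793],[0,0,1]]),np.array([0.254623,0.01609062,1.36070405]),[-169.806279,-0.00259,-91.1664328])
def ray(n,uv):
    K,o,e=CAL[n]; d=R.from_euler('xyz',e,degrees=True).as_matrix()@np.linalg.inv(K)@[uv[0],uv[1],1]; return o,d
def onz(n,uv,z):
    o,d=ray(n,uv); return o+d*(z-o[2])/d[2]
def tri(a,b):
    (o1,d1),(o2,d2)=ray('top',a),ray('scene',b)
    s=np.linalg.lstsq(np.c_[d1,-d2],o2-o1,rcond=None)[0]; p,q=o1+s[0]*d1,o2+s[1]*d2
    return (p+q)/2,np.linalg.norm(p-q)
def proj(n,p):
    K,o,e=CAL[n]; c=K@(R.from_euler('xyz',e,degrees=True).as_matrix().T@(np.array(p)-o)); return c[:2]/c[2]
E
python3 - <<'E'
from h import *
np.set_printoptions(precision=4,suppress=True)
f=lambda u,v:(u/4+265-.4,v/4+150-.4)
n=[onz('top',f(*p),.021)[:2] for p in [(333,128),(167,148),(152,273),(310,327)]]
m=np.array([(30,-64),(130,-40),(130,40),(30,64)])/1000
for p in n: print(p)
A=m-m.mean(0);B=np.array(n)-np.mean(n,0);H=A.T@B
th=np.arctan2(H[0,1]-H[1,0],H[0,0]+H[1,1]);r=np.array([[np.cos(th),-np.sin(th)],[np.sin(th),np.cos(th)]])
t=np.mean(n,0)-r@m.mean(0);print('track',t,np.degrees(th),'res mm',1000*((r@m.T).T+t-n))
for p in [(633,150),(613,345),(618,345)]: 
  w=onz('top',f(*p),.070)[:2];print('lip',w,'track',r.T@(w-t))
for p in [(390,105),(363,350)]:
  w=onz('top',f(*p),.044)[:2];print('front edge track',r.T@(w-t))
g=lambda u,v:(u/6+120-.4,v/6+220-.4)
kt=g(137,307)
for z in(.055,.065,.07): print('key',z,onz('top',kt,z),proj('scene',onz('top',kt,z)))
tc=[onz('top',g(*p),.045) for p in [(85,72),(530,90),(505,437),(58,415)]];print('term',np.array(tc)) 
w=np.array([487,222]);print('weight knob',r.T@(onz('top',f(*w),.1)[:2]-t))
for nme,p in dict(jar=(320,139),mug=(184,147),small=(353,258),brushhandle=(447,166),dish=(494,234)).items(): print(nme,onz('top',p,.05)[:2])
a=cv2.imread('pics/scene0.png');cv2.imwrite('pics/crop_term_s.png',cv2.resize(a[140:210,360:460],None,fx=6,fy=6,interpolation=cv2.INTER_CUBIC))
E
```

```text
[ 0.627  -0.0446]
[0.6162 0.0593]
[0.5367 0.0697]
[ 0.5008 -0.0271]
track [ 0.5598 -0.065 ] 82.51976910937603 res mm [[ 0.1306  1.0545]
 [ 0.1438 -0.6186]
 [ 0.3194 -0.5753]
 [-0.5938  0.1394]]
lip [ 0.596  -0.2224] track [-0.1513 -0.0565]
lip [ 0.4773 -0.2045] track [-0.149   0.0636]
lip [ 0.4773 -0.2074] track [-0.152   0.0633]
front edge track [-0.0042 -0.076 ]
front edge track [-0.0031  0.0782]
key 0.055 [0.4093 0.4491 0.055 ] [419.1488 155.1482]
key 0.065 [0.4081 0.4458 0.065 ] [418.4137 152.1719]
key 0.07 [0.4075 0.4441 0.07  ] [418.0434 150.6726]
term [[0.506  0.477  0.045 ]
 [0.495  0.2977 0.045 ]
 [0.3559 0.3051 0.045 ]
 [0.3682 0.482  0.045 ]]
weight knob [-0.0656  0.0048]
jar [0.7296 0.0228]
mug [0.7157 0.3597]
small [ 0.4303 -0.0505]
brushhandle [ 0.6536 -0.2882]
dish [ 0.4816 -0.3912]
```

View pics/crop_term_s.png

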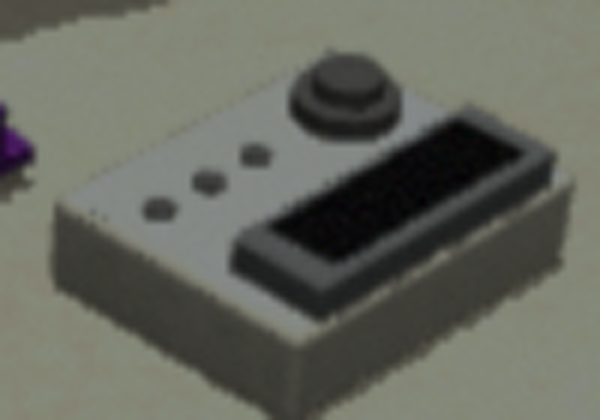

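Both views agree. The key top is at about (0.408, 0.446, 0.065); scene crop (348,77) gives pixel (417.6,152.4), which fits z = 65 mm, and the terminal corners put it within 4 mm of that. The notches fit the track at (0.5598, -0.065), yaw 82.5°, with residuals of 1 mm or less. The lip rear face is at track x = -0.151, in the expected start range. The crops confirm the aluminium board and the large round key. Next I approach behind the lip with the fingers shut and the jaws across the track.

```bash
python3 -m handwheel '[[1,0.022,-0.044,0,-8],[1,0.044,-0.088,0,-16],[1,0.066,-0.132,0,-24],[1,0.088,-0.176,0,-32],[1,0.11,-0.22,0,-40]]'; python3 -m handwheel '[[1,0.022,-0.044,0,-8],[1,0.044,-0.088,0,-16],[1,0.066,-0.132,0,-24],[1,0.088,-0.176,0,-32],[1,0.11,-0.22,0,-40]]'
```

```text
time: 0.6
ee_pos: [0.2381, 0.3129, 0.2303]
tcp_rot: [180.0, 0.1, 36.3]
wrist_force: [1.0, 0.1, 0.5]
opening: 0.0123
time: 1.1
ee_pos: [0.3484, 0.0909, 0.2303]
tcp_rot: [-180.0, 0.0, -4.1]
wrist_force: [1.0, 1.2, 0.6]
opening: 0.0001
```

```bash
python3 -m handwheel '[[1,0.022,-0.044,0,-3.4],[1,0.044,-0.088,0,-3.4],[1,0.066,-0.132,0,-3.4],[1,0.088,-0.176,0,-3.4],[1,0.11,-0.22,0,-3.4]]'; python3 -m handwheel '[[1,0.025,-0.043,0,0],[1,0.05,-0.086,0,0],[1,0.075,-0.134,0,0],[1,0.075,-0.134,0,0],[1,0.075,-0.134,0,0]]'
```

```text
time: 1.6
ee_pos: [0.4587, -0.1314, 0.2301]
tcp_rot: [-180.0, 0.0, -7.5]
wrist_force: [1.2, 1.0, 1.1]
opening: 0.0002
time: 2.1
ee_pos: [0.5336, -0.2663, 0.2284]
tcp_rot: [-179.9, 0.2, -7.6]
wrist_force: [0.3, -0.2, 0.4]
opening: -0.0001
```

Descend most of the way and check with a picture before the last bit.

```bash
python3 -m handwheel '[[1,0,0,-0.04,0],[1,0,0,-0.08,0],[1,0,0,-0.12,0],[1,0,0,-0.15,0],[1,0,0,-0.15,0]]'; python3 -m handwheel '[[1,0,0,-0.015,0],[1,0,0,-0.026,0],[1,0,0,-0.026,0]]'; python3 - <<'E'
from workcell import *
import cv2
for n in("scene","top"):
  c=viewer.camera(n)["color"]; 
  c=c[210:390,190:440] if n=="scene" else c[140:290,260:480]
  cv2.imwrite(f"pics/pre_{n}.png",cv2.resize(c,None,fx=3,fy=3,interpolation=cv2.INTER_CUBIC))
E
```

```text
time: 2.6
ee_pos: [0.5311, -0.2638, 0.0748]
tcp_rot: [-179.8, 0.5, -7.5]
wrist_force: [-0.5, -0.2, -0.6]
opening: 0.0
time: 2.9
ee_pos: [0.5309, -0.2632, 0.049]
tcp_rot: [-179.8, 0.6, -7.5]
wrist_force: [-0.4, 0.0, -0.5]
opening: -0.0
```

View pics/pre_scene.png

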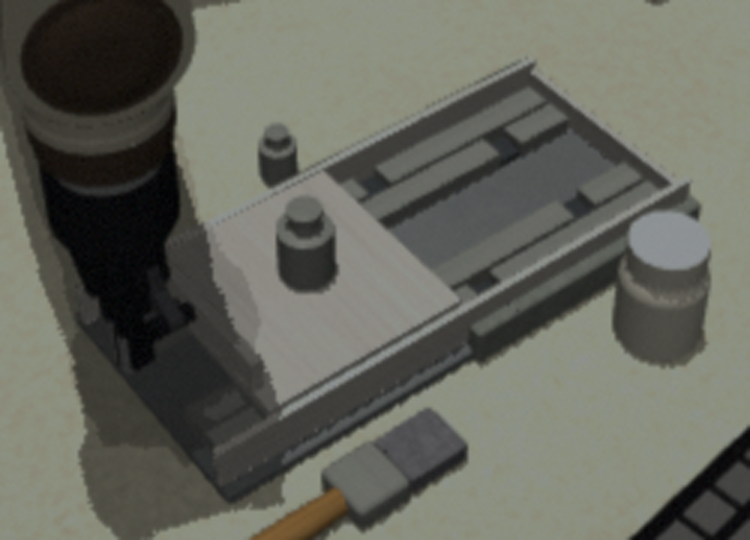

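View pics/pre_top.png

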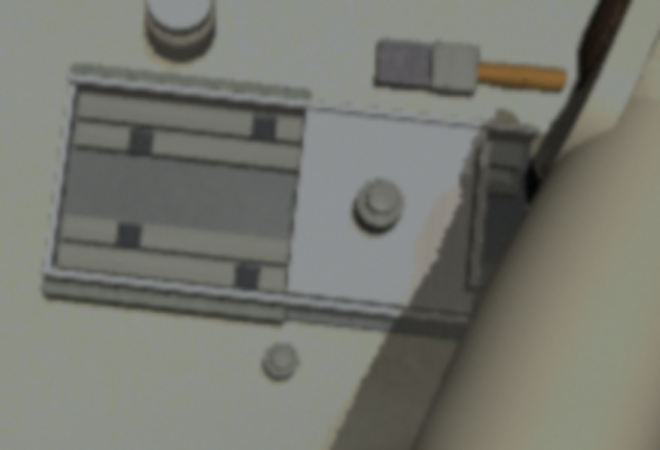

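The fingers are behind the lip at scene crop (140,350), midway along it, and the weight stands clear ahead of it. I'll push gently along (0.13, 0.99) and watch the force.

```bash
python3 -m handwheel '[[1,0.001,0.006,0,0],[1,0.003,0.012,0,0],[1,0.005,0.018,0,0],[1,0.006,0.024,0,0],[1,0.007,0.028,0,0]]'; python3 -m handwheel '[[1,0.0005,0.004,0,0],[1,0.001,0.008,0,0],[1,0.0016,0.012,0,0],[1,0.002,0.016,0,0],[1,0.0026,0.02,0,0]]'
```

```text
time: 3.5
ee_pos: [0.5387, -0.235, 0.0502]
tcp_rot: [-179.8, 0.5, -7.5]
wrist_force: [-0.2, -0.5, -0.2]
opening: -0.0001
time: 4.0
ee_pos: [0.5412, -0.2157, 0.0502]
tcp_rot: [-179.9, 0.5, -7.5]
wrist_force: [-0.4, -6.3, -0.8]
opening: 0.0001
```

```bash
for i in 1; do :; done; python3 -m handwheel '[[1,0.0006,0.005,0,0],[1,0.0013,0.01,0,0],[1,0.002,0.015,0,0],[1,0.0026,0.02,0,0],[1,0.0033,0.025,0,0]]'; python3 -m handwheel '[[1,0.0006,0.005,0,0],[1,0.0013,0.01,0,0],[1,0.002,0.015,0,0],[1,0.0026,0.02,0,0],[1,0.0033,0.025,0,0]]'; python3 -m handwheel '[[1,0.0006,0.005,0,0],[1,0.0013,0.01,0,0],[1,0.002,0.015,0,0],[1,0.0026,0.02,0,0],[1,0.0033,0.025,0,0]]'
```

```text
time: 4.5
ee_pos: [0.5443, -0.1915, 0.0503]
tcp_rot: [180.0, 0.5, -7.6]
wrist_force: [-0.8, -5.6, -0.6]
opening: -0.0
time: 5.0
ee_pos: [0.5475, -0.1673, 0.0502]
tcp_rot: [179.8, 0.5, -7.6]
wrist_force: [-0.3, -6.4, -0.2]
opening: 0.0003
time: 5.5
ee_pos: [0.5506, -0.143, 0.0503]
tcp_rot: [179.7, 0.5, -7.7]
wrist_force: [-0.8, -6.1, 0.3]
opening: 0.0002
```

```bash
python3 - <<'E'
from workcell import *
import cv2
c=viewer.camera("scene")["color"][210:390,190:440]
cv2.imwrite("pics/mid.png",cv2.resize(c,None,fx=3,fy=3,interpolation=cv2.INTER_CUBIC))
E
```

```text
(no output)
```

View pics/mid.png

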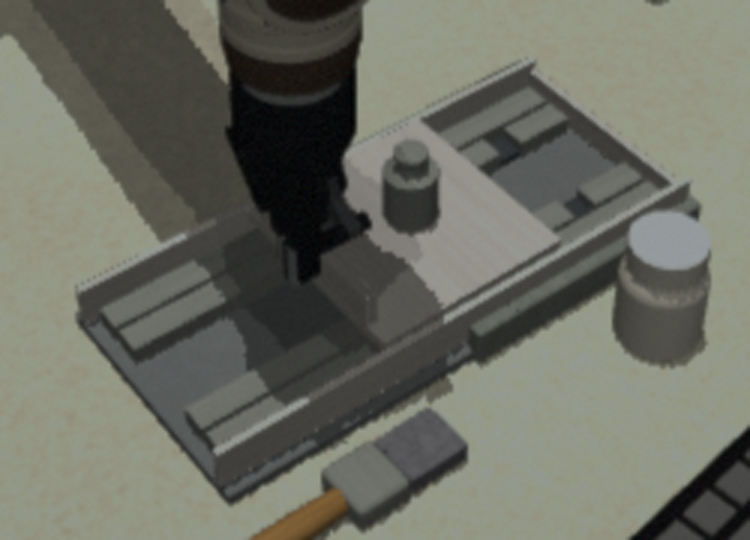

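```bash
python3 - <<'E'
from workcell import *
import cv2,numpy as np
c=viewer.camera("scene")["color"][230:330,250:360]
c=cv2.resize(c,None,fx=6,fy=6,interpolation=cv2.INTER_CUBIC)
w=viewer.camera("wrist")["color"]
for n,i in(("midz",c),("wrist1",w)):
  cv2.imwrite(f"pics/{n}.png",(255*(i/255.)**0.5).astype(np.uint8))
E
```

```text
(no output)
```

View pics/midz.png

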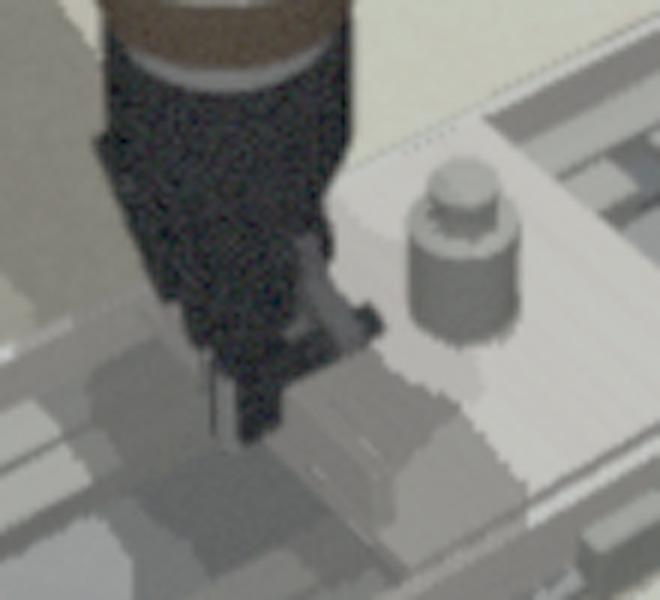

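View pics/wrist1.png

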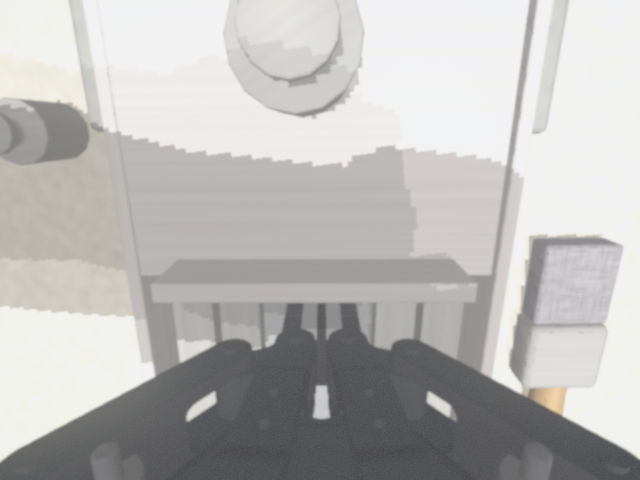

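The wrist view shows the shut fingertips on the lip's middle at (320,300), and the weight at (295,50) is well ahead. The protruding part is only a finger knuckle. I'll keep pushing.

```bash
python3 -m handwheel '[[1,0.0006,0.005,0,0],[1,0.0013,0.01,0,0],[1,0.002,0.015,0,0],[1,0.0026,0.02,0,0],[1,0.0033,0.025,0,0]]'; python3 -m handwheel '[[1,0.0006,0.005,0,0],[1,0.0013,0.01,0,0],[1,0.002,0.015,0,0],[1,0.0026,0.02,0,0],[1,0.0033,0.025,0,0]]'; python3 -m handwheel '[[1,0.0003,0.002,0,0],[1,0.0005,0.004,0,0],[1,0.0008,0.006,0,0]]'
```

```text
time: 6.15
ee_pos: [0.5539, -0.118, 0.0503]
tcp_rot: [179.7, 0.5, -7.7]
wrist_force: [-1.0, -5.6, -0.5]
opening: -0.0
time: 6.65
ee_pos: [0.5571, -0.0937, 0.0503]
tcp_rot: [179.6, 0.5, -7.7]
wrist_force: [-1.0, -7.2, -0.0]
opening: 0.0002
time: 6.95
ee_pos: [0.5577, -0.0886, 0.0503]
tcp_rot: [179.6, 0.5, -7.8]
wrist_force: [-0.9, -6.6, 0.1]
opening: -0.0004
```

```bash
python3 -m handwheel '[[1,0.0003,0.002,0,0],[1,0.0005,0.004,0,0],[1,0.0008,0.006,0,0],[1,0.001,0.008,0,0]]'; python3 -m handwheel '[[1,0.0003,0.002,0,0],[1,0.0005,0.004,0,0]]';  python3 -m handwheel '[[1,0.0003,0.002,0,0],[1,0.0005,0.004,0,0]]'
```

```text
time: 7.35
ee_pos: [0.5586, -0.0814, 0.0503]
tcp_rot: [179.5, 0.5, -7.8]
wrist_force: [-0.8, -6.6, 0.4]
opening: 0.0002
time: 7.55
ee_pos: [0.559, -0.0784, 0.0503]
tcp_rot: [179.4, 0.5, -7.9]
wrist_force: [0.2, -6.5, 0.3]
opening: -0.0003
time: 7.75
ee_pos: [0.5595, -0.075, 0.0503]
tcp_rot: [179.3, 0.5, -7.9]
wrist_force: [0.4, 0.4, -0.1]
opening: 0.0004
```

The push force vanished, which is what a drop should feel like. I'll look.

```bash
python3 - <<'E'
from workcell import *
import cv2
c=viewer.camera("scene")["color"][210:390,190:440]
cv2.imwrite("pics/drop.png",cv2.resize(c,None,fx=3,fy=3,interpolation=cv2.INTER_CUBIC))
print(get_obs()["wrist_force"],get_obs()["ee_pos"])
E
```

```text
[ 1.03671225 -3.72731748  1.1520491 ] [ 0.55943535 -0.07446605  0.05027818]
```

View pics/drop.png

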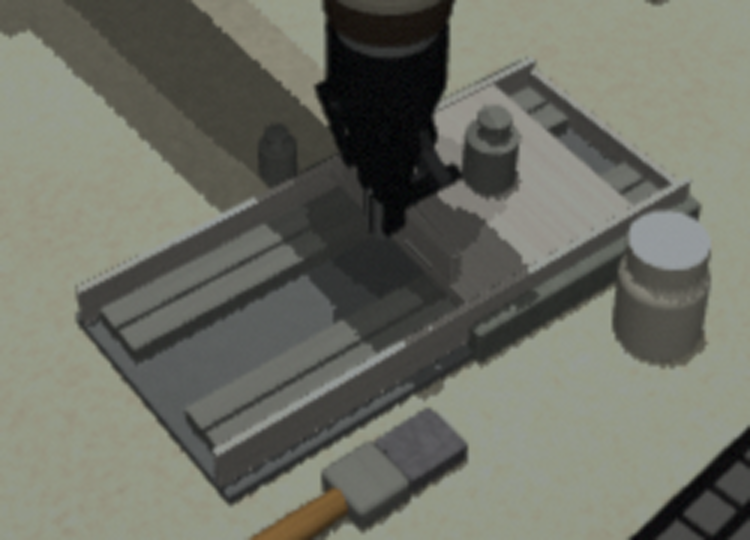

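The plate now sits below the guide top. I'll confirm with a small extra push, where the notch wall should resist.

```bash
python3 -m handwheel '[[1,0.0003,0.002,0,0],[1,0.0004,0.003,0,0],[1,0.0004,0.003,0,0]]'; python3 -m handwheel '[[1,0.0003,0.002,0,0],[1,0.0005,0.004,0,0]]'
```

```text
time: 8.1
ee_pos: [0.5597, -0.072, 0.0503]
tcp_rot: [179.3, 0.5, -7.9]
wrist_force: [-0.7, -5.8, -0.4]
opening: -0.0001
time: 8.3
ee_pos: [0.5599, -0.0696, 0.0504]
tcp_rot: [179.1, 0.5, -8.0]
wrist_force: [-2.5, -19.3, 0.5]
opening: -0.0003
```

The wall stops it at 19 N, so the board is home. I'll back off, lift, and check.

```bash
python3 -m handwheel '[[1,-0.001,-0.006,0,0],[1,-0.003,-0.02,0,0],[1,-0.005,-0.04,0,0],[1,-0.005,-0.045,0.04,0],[1,-0.005,-0.045,0.08,0]]'; python3 -m handwheel '[[1,0,0,0.04,0],[1,0,0,0.08,0],[1,-0.03,0,0.1,0],[1,-0.07,0.01,0.1,0],[1,-0.11,0.02,0.1,0]]';python3 -m handwheel '[[1,-0.03,0.03,0,0],[1,-0.05,0.07,0,0],[1,-0.06,0.12,0,0],[1,-0.06,0.17,0,0],[1,-0.06,0.2,0,0]]'; python3 - <<'E'
from workcell import *
import cv2
t=viewer.camera("top")["color"];cv2.imwrite("pics/top2.png",t)
c=viewer.camera("scene")["color"][210:390,190:440]
cv2.imwrite("pics/home_s.png",cv2.resize(c,None,fx=3,fy=3,interpolation=cv2.INTER_CUBIC))
cv2.imwrite("pics/home_t.png",cv2.resize(t[150:270,265:465],None,fx=4,fy=4,interpolation=cv2.INTER_CUBIC))
E
```

```text
time: 8.8
ee_pos: [0.5537, -0.1158, 0.1302]
tcp_rot: [179.1, 0.7, -8.1]
wrist_force: [0.5, 0.1, 0.5]
opening: -0.0001
time: 9.3
ee_pos: [0.4428, -0.0961, 0.2306]
tcp_rot: [179.2, 0.6, -8.1]
wrist_force: [0.1, 0.4, 1.1]
opening: -0.0001
time: 9.8
ee_pos: [0.3821, 0.1062, 0.231]
tcp_rot: [179.3, 0.6, -8.0]
wrist_force: [0.3, 0.0, 0.0]
opening: 0.0001
```

View pics/home_s.png

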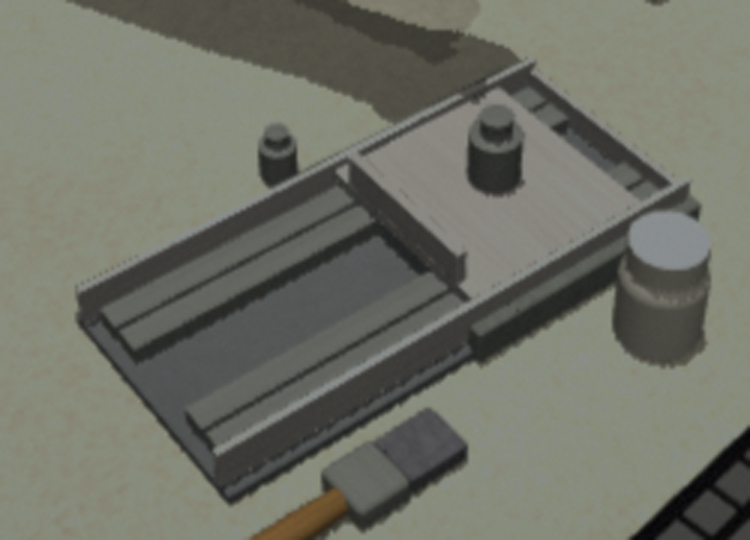

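View pics/home_t.png

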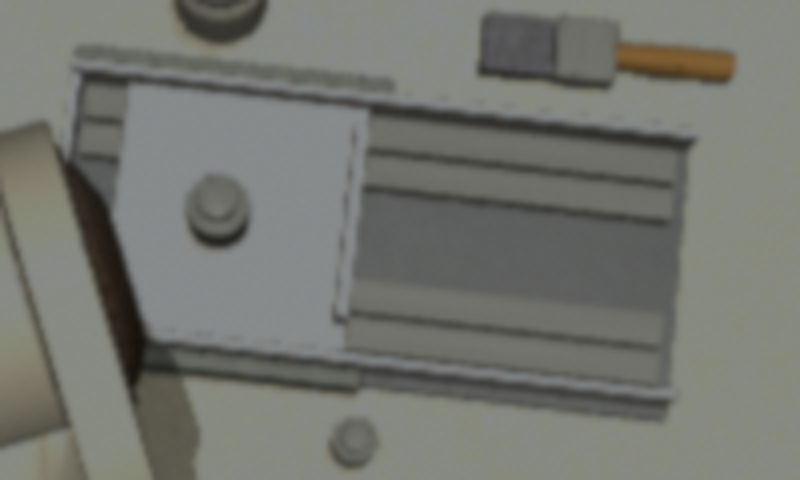

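```bash
python3 - <<'E'
from h import *
t=np.array([.5598,-.065]);th=np.radians(82.52);r=np.array([[np.cos(th),-np.sin(th)],[np.sin(th),np.cos(th)]])
f=lambda u,v:(u/4+265-.4,v/4+150-.4)
for z in(.036,.044):print('front',z,[r.T@(onz('top',f(*p),z)[:2]-t)*1000 for p in[(129,84),(117,190)]])
for z in(.062,.070):print('lip',z,[r.T@(onz('top',f(*p),z)[:2]-t)*1000 for p in[(367,125),(348,320)]])
E
python3 -m handwheel '[[1,0,0.03,0,8.4],[1,0.01,0.07,0,16.8],[1,0.01,0.11,0,25.2],[1,0.01,0.15,0,33.6],[1,0.01,0.18,0,42]]'
python3 -m handwheel '[[1,0.003,0.03,0,8.4],[1,0.006,0.06,0,16.8],[1,0.01,0.09,0,25.2],[1,0.013,0.12,0,33.6],[1,0.016,0.15,0,42]]'
```

```text
front 0.036 [array([157.78680052, -73.89062338]), array([157.04565953,  -5.92733599])]
front 0.044 [array([157.07953791, -71.55333415]), array([156.34287273,  -4.00048281])]
lip 0.062 [array([  8.99656939, -56.56285026]), array([ 8.17283133, 64.35897314])]
lip 0.07 [array([  9.19169329, -54.28550746]), array([ 8.37302945, 65.89143909])]
time: 10.4
ee_pos: [0.3927, 0.2878, 0.2304]
tcp_rot: [179.3, 0.6, 34.5]
wrist_force: [1.1, -0.5, 0.3]
opening: 0.0003
time: 10.9
ee_pos: [0.4097, 0.4379, 0.2303]
tcp_rot: [179.3, 0.6, 76.8]
wrist_force: [1.1, 0.1, 0.2]
opening: 0.0002
```

Board at track x of about 82.5–83.5 mm, at the notch's far wall as expected. Position over the key and descend to 85 mm.

```bash
python3 -m handwheel '[[1,-0.002,0.008,-0.03,0],[1,-0.002,0.008,-0.07,0],[1,-0.002,0.008,-0.11,0],[1,-0.002,0.008,-0.145,0],[1,-0.002,0.008,-0.145,0]]'; python3 - <<'E'
from workcell import *
import cv2,numpy as np
c=viewer.camera("scene")["color"][90:220,350:480]
cv2.imwrite("pics/key_s.png",cv2.resize(c,None,fx=4,fy=4,interpolation=cv2.INTER_CUBIC))
w=viewer.camera("wrist")["color"];cv2.imwrite("pics/key_w.png",(255*(w/255.)**0.5).astype(np.uint8))
E
```

```text
time: 11.4
ee_pos: [0.4066, 0.4429, 0.08]
tcp_rot: [179.6, 1.0, 76.8]
wrist_force: [-0.3, -0.2, 0.3]
opening: 0.0
```

View pics/key_s.png

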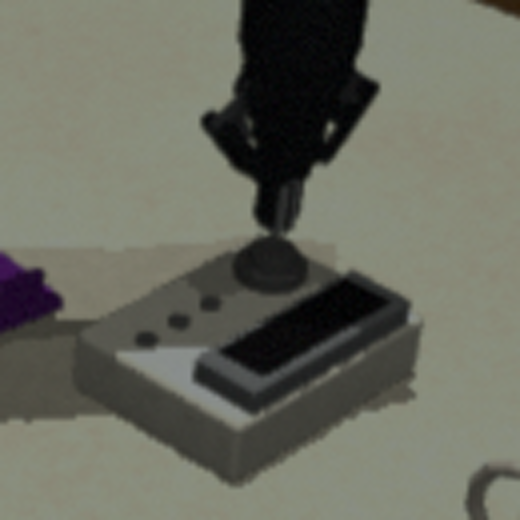

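View pics/key_w.png

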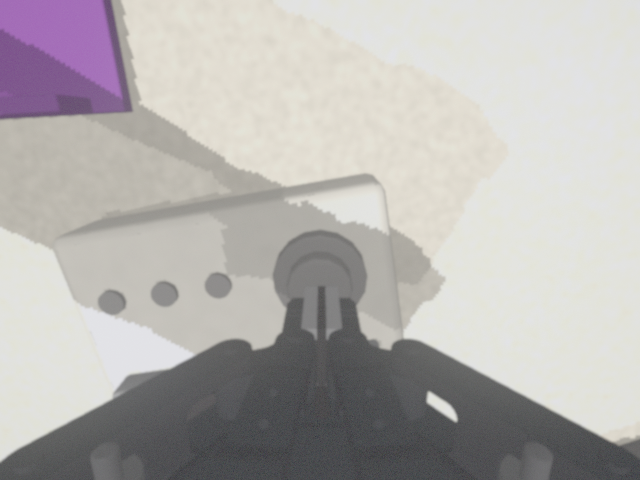

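The tips stand centred over the key (scene crop (275,235), wrist (320,285)). I'll press in small steps, watching the force.

```bash
python3 -m handwheel '[[1,0.0005,0.001,-0.004,0],[1,0.0005,0.001,-0.009,0],[1,0.0005,0.001,-0.013,0],[1,0.0005,0.001,-0.013,0]]'; python3 -m handwheel '[[1,0,0,-0.002,0],[1,0,0,-0.004,0]]'; python3 -m handwheel '[[1,0,0,-0.002,0],[1,0,0,-0.002,0]]'; python3 -m handwheel '[[1,0,0,-0.002,0],[1,0,0,-0.002,0]]'
```

```text
time: 11.9
ee_pos: [0.4087, 0.4461, 0.0729]
tcp_rot: [179.4, 0.7, 76.8]
wrist_force: [-0.3, -1.2, -0.4]
opening: 0.0004
time: 12.1
ee_pos: [0.4087, 0.4462, 0.0689]
tcp_rot: [179.4, 0.6, 76.8]
wrist_force: [-0.1, -0.1, -0.1]
opening: 0.0001
time: 12.3
ee_pos: [0.4087, 0.4463, 0.0668]
tcp_rot: [179.4, 0.6, 76.8]
wrist_force: [-0.2, -0.7, 1.7]
opening: 0.0005
time: 12.5
ee_pos: [0.4087, 0.4463, 0.0648]
tcp_rot: [179.4, 0.6, 76.8]
wrist_force: [-0.2, -0.3, 2.8]
opening: 0.0001
```

```bash
python3 -m handwheel '[[1,0,0,-0.0015,0],[1,0,0,-0.002,0],[1,0,0,-0.002,0]]'; python3 -m handwheel '[[1,0,0,-0.0015,0],[1,0,0,-0.0025,0],[1,0,0,-0.0025,0]]'
```

```text
time: 12.8
ee_pos: [0.4087, 0.4464, 0.0629]
tcp_rot: [179.4, 0.6, 76.8]
wrist_force: [-0.8, -0.7, 4.5]
opening: 0.0002
time: 13.1
ee_pos: [0.4088, 0.4464, 0.061]
tcp_rot: [179.3, 0.6, 76.8]
wrist_force: [-2.2, -1.5, 7.5]
opening: -0.0003
```

```bash
python3 -m handwheel '[[1,0,0,-0.0015,0],[1,0,0,-0.0025,0],[1,0,0,-0.0025,0]]'
```

```text
time: 13.4
ee_pos: [0.4088, 0.4465, 0.0608]
tcp_rot: [179.3, 0.5, 76.8]
wrist_force: [-5.8, -5.3, 19.2]
opening: 0.0001
```

It is on its stop: 19 N with no further travel, against 5 N for fully down. I'll release, rise, and move clear.

```bash
python3 -m handwheel '[[1,0,0,0.006,0],[1,0,0,0.02,0],[1,0,0,0.06,0],[1,0,0,0.11,0],[1,0,0,0.15,0]]'; python3 -m handwheel '[[1,-0.04,0.01,0.02,0],[1,-0.08,0.02,0.02,0],[1,-0.12,0.03,0.02,0],[1,-0.16,0.03,0.02,0],[1,-0.18,0.03,0.02,0]]';  python3 -m handwheel '[[1,0,0,0,0],[1,0,0,0,0],[1,0,0,0,0]]'; python3 - <<'E'
from workcell import *
import cv2
cv2.imwrite("pics/end_s.png",viewer.camera("scene")["color"]);cv2.imwrite("pics/end_t.png",viewer.camera("top")["color"])
E
```

```text
time: 13.9
ee_pos: [0.4088, 0.4464, 0.2136]
tcp_rot: [179.3, 0.4, 76.8]
wrist_force: [-0.2, 0.8, -0.4]
opening: 0.0
time: 14.4
ee_pos: [0.2262, 0.4765, 0.2342]
tcp_rot: [179.3, 0.4, 76.9]
wrist_force: [0.8, 1.4, 0.7]
opening: -0.0002
time: 14.7
ee_pos: [0.227, 0.4766, 0.2342]
tcp_rot: [179.3, 0.4, 76.9]
wrist_force: [0.3, -0.4, -0.5]
opening: -0.0001
```

View pics/end_s.png

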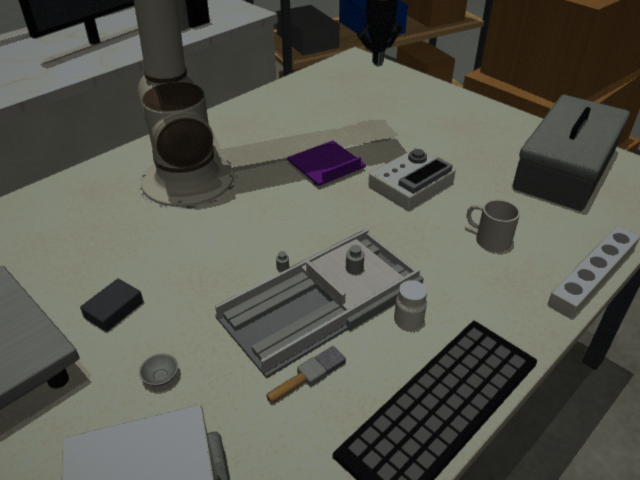

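View pics/end_t.png

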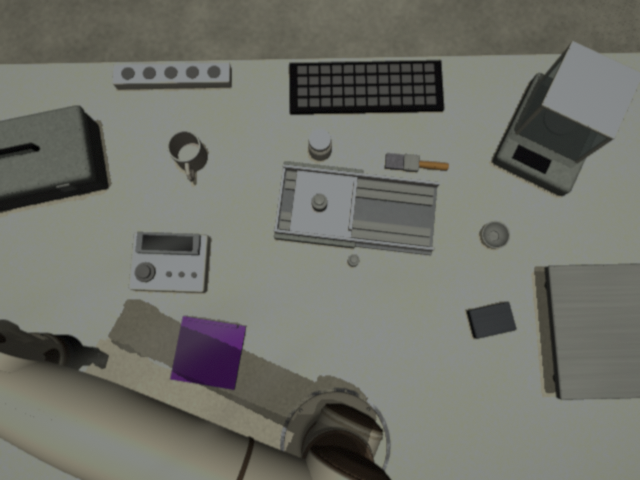

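The pictures show the weight standing on the docked board (scene (355,260), top (320,201)). The key is up at scene (418,153), the bystanders are at their starting pixels, and the arm is clear.

```bash
python3 -c "from workcell import job_done; print(job_done())"
```

```text
the job is handed in; nothing more can be done
None
```

The board is docked with the check weight standing on it, the large key was pressed to its stop and came back up, and the job is handed in at about 15 s of the 53 s allowed. No verdict was reported.

- **Push:** I pushed the board by its lip with shut fingertips at about 6–7 N. The force fell to about 0 when it dropped in, then rose to 19 N against the notch wall. After backing off, the images put it at track x of about 82–83 mm, at the far side of the 3 mm play but inside the judged band.
- **Key:** The force rose to about 5 N over roughly 6 mm of travel. It then reached 19 N with no further movement, so the key was fully down. The final image shows it up again.
- **Final checks:** The weight is upright, the bystanders look unmoved in both views, and the arm is clear of everything. No check failed. The key top lay 2–3 mm higher than the roughly 65 mm I had measured, which made no difference to the press.

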